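Load and wind down a pickle press

TASK

Take the purple-topped turnip from the middle tier of the wooden vegetable stand, set it down flat in the pickle press beside the one already there, and shut the lid. Then wind the crank clockwise, turn after turn, until the plate bears on the turnips and its spring is about half squeezed. Leave the onion and the beetroot where they lie and do not shift the other things on the worktop.

Things in the scene. Friction and masses are not known exactly. Their poses are not given: they have to be found in the camera images.
- press: pickle press: clear square box, outside 142 x 142 mm (rim flange 154 square, side lugs to 176 along y), inside 130 x 130, 72 high, floor 6 thick so 66 deep; fixed to the worktop. Origin: centre of its underside; z up, x points from its front to its back edge, where the lid is hinged.
- press_lid (a joint): lid angle, rad: 0 shut, grows as its front edge swings up and back, at most 1.6; starts at 1.25 to 1.45. Stiff hinge, it stays where it is left. Sage green lid, 154 x 154 x 10 mm (raised panel to 13), from 6 to 160 mm in front of the hinge line; a tab 50 wide reaches 170 mm in front of it.
- press_lid_hinge (a point): on the lid's hinge line, mid width (83 mm behind the press's centre, 74 mm up), level with the underside of the shut lid. Axes turn with the lid: x along it from tab to hinge, z out of its upper face.
- lid_tab (a point): middle of the top face of the lid's front tab; axes turn with the lid, z out of its upper face
- screw_hub (a point): on the screw's axis (centre of the lid), underside of the crank's hub (radius 16, 19 high); z along the axis, out of the lid. 54 mm above the lid's underside with the screw fully up. With the turnips flat in the shut press the plate meets them at 36 mm and the spring is half squeezed at 28.5 mm. The white nut boss (radius 24) ends at 26 mm.
- press_crank (a joint): crank angle, rad: 0 with the screw fully up, grows as the crank is turned clockwise seen from above (lid shut), at most 12.9; the screw sinks 15.5 mm per turn. Starts between 0 and 1.3. Friction 0.06 N m; stays where it is left.
- crank_grip (a point): middle of the crank's fixed upright grip (grey, does not spin on the arm), 45 mm from the screw axis: 15 mm thick across the arm (its x), 24 along the arm (its y, pointing away from the axis), 48 tall (its z, along the screw axis; its top is 18 mm above this point, the arm's top 22 below it). Sinks with the screw.
- press_plate (a joint): squeeze of the plate's spring, m: 0 slack, 0.0075 half squeezed, 0.015 solid. The white plate, 116 x 116 x 5 mm, hangs from the screw under the lid, its underside 12 mm below the lid's when the screw is fully up, and sinks with the screw until it meets the turnips.
- stand: wooden three-tier vegetable stand, 150 deep (x) x 254 wide (y) x 224 mm high, fixed. Origin: centre of its underside, x to its back. Middle tier: floor at z = 76 mm, front lip to 86 at x = -72, three compartments centred at x = -34, y = -82, 0, 82, dividers to 85 between. The top tier overhangs it from x = -18 back, from z = 148 up, so a hand cannot come straight down on the middle one.
- onion: small brown onion with a pointed top, 43 mm across, 45 high, in another compartment of the middle tier; origin: centre of its underside. Stays there.
- salt_shaker: bystander: salt shaker, 44 mm across, 90 high, beside the press; origin: centre of its underside
- spice_jar: bystander: spice jar with dark cap, 44 mm across, 105 high, between or behind the things; origin: centre of its underside
- tea_jar: bystander: glass jar with yellow lid, 84 mm across, 142 high, behind the stand; origin: centre of its underside
- spoon: bystander: teaspoon, 130 x 27 x 11 mm, lying flat between the press and the stand; origin: centre of its underside
- turnip_new: turnip to load, cream below and purple above, flattened, 44 mm across (widest 18 mm up) and 38 high with a short green stalk, its root trimmed to a flat foot 32 mm across; origin: centre of its underside, z up; stands in any one compartment of the stand's middle tier
- turnip_in: another turnip, the same size and look, already lying in the back half of the press box; origin: centre of its underside
- beetroot: small dark red beetroot, 43 mm across, 40 high, in the remaining compartment; origin: centre of its underside. Stays there.
- green_tumbler: bystander: lime green tumbler standing on its rim, 81 mm across, 116 high, behind the stand; origin: centre of its underside

How it is judged:
By the outcome, as a careful person would: the job done as asked, in the order asked, and still so for the second after the job is handed in, with the robot touching nothing.
It also fails if it takes over 72 s, if anything falls off the work surface, if the arm or the gripper's body presses on something with over 40 N, if the wrist force passes 120 N, or if a joint passes its speed limit or range.

ROBOT

A 6-joint arm with a two-finger parallel gripper is mounted at the origin on a cart in front of the work surface, level with it; the furniture and walls round the work are solid. World frame = base frame: x ahead of the robot, y to its left, z up, the work surface at z = 0. Lengths are in m, angles in rad, forces in N, time in s.
With the tool pointing down it reaches from about 0.35 to 0.85 m from the base axis. Payload 8.1 kg.
Tool frame: the origin (TCP) lies on the centre line of the jaws, within the pads' length; the fingertips stand robot.tips_ahead ahead of it and the grasp point (between the pads) lies 6 mm ahead of it (robot.tips_ahead is the distance from the TCP to the fingertips, in m); z points along the fingers, y is the line along which they close (so a half turn about z gives the same grasp; the last joint's range is limited). The gripper opens to 93 mm and grips with 3 to 60 N. Pads are 15 mm wide; open, the fingers measure 128 mm over their backs; the gripper's body (75 mm by 188 mm) begins 65 mm behind the grasp point.
Start: joints at [1.06, 0.13, 1.488, -0, 1.523, -0.085], TCP at [0.248, 0.546, 0.244] pointing down, gripper open.
Joint ranges: [-2.96, 2.96], [-0.89, 2.26], [0.02, 2.5], [-1.34, 4.48], [0, 2.73], [-2.66, 2.66]. Speed limits (rad/s): [2.39, 2.39, 2.79, 3.14, 3.14, 3.14].

INTERFACE

Orientations are given as a rotation vector (axis times angle).
In Python, from plant import robot gives the robot as it stands.
- The arm moves only by the tool apply_moves, never from a script. Its arguments are lists of equal length, an entry for each row: "delta_pos": the shift along the tool's x, y, z in cm, a list of three; "twist": the turn about the tool's z in rad. A call has 1 to 8 rows; each row shifts and turns the commanded pose from where the row before left it, along the tool's axes as they then stand; what a row does not reach is not made up. A row lasts 1/8 s, in which the tool goes at most 62.5 mm and 10.7 degrees, less where a joint would pass 70% of its speed; a pose out of reach is approached as far as the arm can. A call with a gripper value outside its range is refused whole. "gripper" is the finger opening in cm, from 0 to 9.3, set as the call begins (left out, the last holds). The fingers move at their own pace and stop on an object; "squeeze" is the grip in N (left out, the last holds). Time passes only in rows, so rows that do not move let the fingers close. It gives the time, the measured TCP pose, the force, the opening and the grip force at its end, in the units of the state.
- robot.read_state(): the state, without advancing time (a new reading comes with each control period).
- robot.read_camera(name): name is "side" or "top"; returns a dict with "frame" (480x640x3 uint8, red, green, blue), "vertical_fov" (degrees; the focal length in pixels is half the picture's height over the tangent of half this angle, whatever the lens; pixels are square), "cx", "cy" (the principal point, pixels), "R" (3x3) and "t" (3): a world point X has camera coordinates R X + t. Camera axes: x right, y down, z forward; pixel columns grow to the right and rows downward; lengths in m; the calibration is good to about 2 mm. A picture is of the moment at which its call begins. There is no depth.
- robot.close_job(): hands the job in; it is judged then, once.
The state is a dict: "t": time; "q": joint angles; "dq": joint speeds; "joint_torque": joint torques, N m; "tool_pos": TCP position; "orientation": TCP orientation; "force": force on the tool from outside, world axes, zero at the start; "wrist_torque": the same for the moment, N m; "opening": finger opening in m; "gripper_force": force on a finger pad.
Only numpy, scipy, OpenCV 4.12 (cv2) and the standard library are available. Lean on these libraries where they do the work, as an engineer would, in place of code of your own. Each camera call takes 0.05 s, during which the arm holds its last target. There are 200 camera calls.

## Working session

There is one attempt and no reset: what is moved stays moved. The work goes in short steps, Python scripts to look and compute and a tool call to move; the robot and the scene stay as the last step left them, time stands still between calls to the robot, and variables do not carry over. Pictures are saved under pics/ and viewed, at most 10 in all, crops included, and the job is handed in when it is done.

Besides the shell and the picture viewer there is one more tool, called after "Request:" as a command line: name --pt "numbers of a row" for each row, then --argument value for the rest. apply_moves: Moves the arm, as the interface text tells. Its arguments: {"type":"object","properties":{"delta_pos":{"type":"array"},"twist":{"type":"array"},"gripper":{"type":"number"},"squeeze":{"type":"number"}},"required":["delta_pos","twist"]}

```bash
ls; mkdir -p pics; python3 - <<'E'
from plant import robot
import cv2,numpy as np
s=robot.read_state()
print({k:np.round(v,3).tolist() for k,v in s.items()},robot.tips_ahead)
for n in("side","top"):
    c=robot.read_camera(n); cv2.imwrite(f"pics/{n}0.png",c["frame"][:,:,::-1]); print(n,c["vertical_fov"],c["cx"],c["cy"],np.round(c["R"],4).tolist(),np.round(c["t"],4).tolist())
E
```

```text
pics
{'t': 0.0, 'q': [1.06, 0.131, 1.489, -0.0, 1.523, -0.085], 'dq': [-0.0, 0.001, 0.0, 0.0, -0.001, -0.0], 'joint_torque': [-0.001, -55.982, -49.177, 0.077, 0.035, 0.0], 'tool_pos': [0.248, 0.546, 0.243], 'orientation': [-0.664, -3.07, 0.003], 'force': [0.718, -0.426, -0.91], 'wrist_torque': [-0.023, -0.035, -0.034], 'gripper_force': 0.0, 'opening': 0.093} 0.025
side 42.848932200452985 319.39278853503083 243.55778712046197 [[0.1387, -0.9902, -0.0161], [-0.6869, -0.0844, -0.7218], [0.7134, 0.1112, -0.6919]] [-0.033, 0.4528, 0.7638]
top 43.83930034478647 323.7741618758047 242.7365981536118 [[0.2791, -0.9602, 0.0122], [-0.8562, -0.2546, -0.4495], [0.4347, 0.115, -0.8932]] [-0.1361, 0.4854, 1.0208]
```

View pics/side0.png

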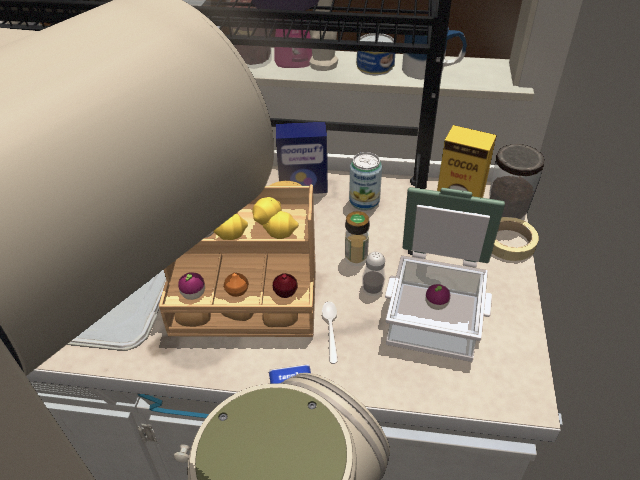

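View pics/top0.png

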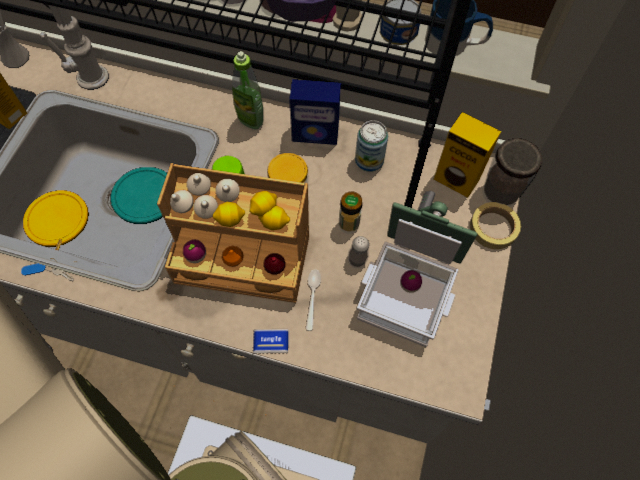

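The purple-topped turnip is in the left compartment, at side (191,284) and top (194,250). The press is at lower right, with its inner turnip at side (438,294) and top (411,280). The lid is open, the spoon lies between the two, and the shaker is to the left of the press. I'll zoom in for exact corners.

```bash
cat > h.py <<'E'
from plant import robot
import cv2,numpy as np
from scipy.spatial.transform import Rotation as Rot
class Cam:
    def __init__(s,n):
        c=robot.read_camera(n); s.im=np.ascontiguousarray(c["frame"][:,:,::-1]); s.R=np.array(c["R"]); s.t=np.array(c["t"])
        s.f=240/np.tan(np.radians(c["vertical_fov"]/2)); s.c=np.array([c["cx"],c["cy"]]); s.o=-s.R.T@s.t
    def ray(s,p): 
        d=s.R.T@np.append((np.array(p)-s.c)/s.f,1); return d/np.linalg.norm(d)
    def onz(s,p,z): d=s.ray(p); return s.o+d*(z-s.o[2])/d[2]
    def px(s,X): v=s.R@np.array(X)+s.t; return s.c+s.f*v[:2]/v[2]
def tri(a,p,b,q):
    A=0;B=0
    for c,u in((a,p),(b,q)):
        d=c.ray(u); M=np.eye(3)-np.outer(d,d); A=A+M; B=B+M@c.o
    X=np.linalg.solve(A,B); return X,np.linalg.norm(a.px(X)-p)+np.linalg.norm(b.px(X)-q)
def centroid(im,lo,hi,box):
    x0,y0,x1,y1=box; m=cv2.inRange(cv2.cvtColor(im[y0:y1,x0:x1],cv2.COLOR_BGR2HSV),lo,hi)
    n,l,st,ce=cv2.connectedComponentsWithStats(m); i=1+np.argmax(st[1:,4]); return ce[i]+[x0,y0],st[i]+[x0,y0,0,0,0]
E
python3 - <<'E'
from h import *
S,T=Cam("side"),Cam("top")
def crop(c,x,y,w,h,k): return cv2.resize(c.im[y:y+h,x:x+w],None,fx=k,fy=k,interpolation=cv2.INTER_CUBIC)
cv2.imwrite("pics/press.png",np.hstack([crop(S,380,170,130,190,3.07),crop(T,350,190,130,190,3.07)]))
cv2.imwrite("pics/stand.png",np.hstack([crop(S,160,200,160,145,2.5),crop(T,155,160,160,145,2.5)]))
for nm,lo,hi,bs,bt in(("new",(140,60,30),(175,255,255),(170,265,215,305),(175,232,215,270)),("in",(140,60,30),(179,255,255),(415,275,465,315),(395,262,430,298))):
    a,sa=centroid(S.im,lo,hi,bs);b,sb=centroid(T.im,lo,hi,bt); print(nm,a,sa,b,sb,tri(S,a,T,b), S.onz(a,.1 if nm=='new' else .03),T.onz(b,.1 if nm=='new' else .03))
print("press rim rough",tri(S,(399,260),T,(375,249)),S.o,T.o)
E
```

```text
new [190.97  283.725] [179 273  25  21 400] [193.99071207 250.60371517] [184 240  21  21 323] (array([0.42357289, 0.24107366, 0.10306202]), np.float64(0.14002930646683667)) [0.42622024 0.24224747 0.1       ] [0.42480065 0.24229061 0.1       ]
in [437.60655738 294.79781421] [426 284  24  21 366] [411.08411215 280.37383178] [401 270  21  21 321] (array([ 0.51351192, -0.17423145,  0.03268977]), np.float64(0.05907516919083456)) [ 0.51593257 -0.17459609  0.03      ] [ 0.51475385 -0.17429917  0.03      ]
press rim rough (array([ 0.52637866, -0.09528879,  0.09974675]), np.float64(5.779204957406055)) [-0.22930421 -0.07930714  0.85473531] [ 0.00988594 -0.12446153  1.13160429]
```

View pics/press.png

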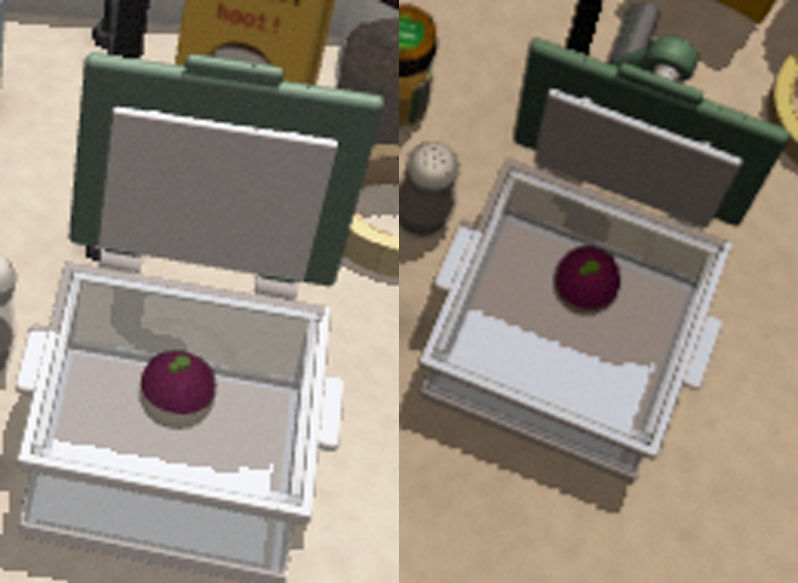

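View pics/stand.png

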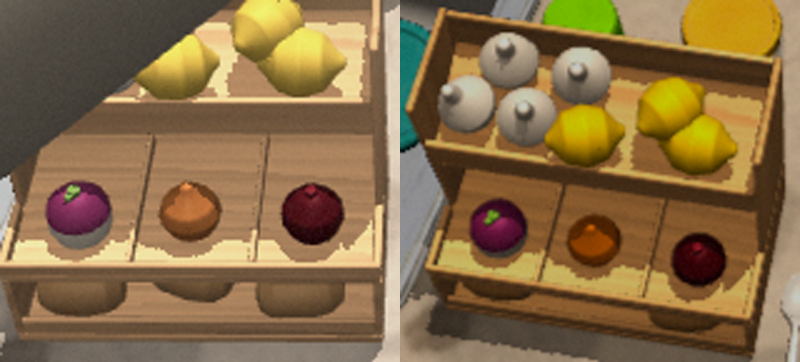

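```bash
python3 - <<'E'
from h import *
np.set_printoptions(precision=4,suppress=True)
S,T=Cam("side"),Cam("top")
s=lambda x,y:(380+x/3.07,170+y/3.07); t=lambda x,y:(350+(x-399)/3.07,190+y/3.07)
ss=[s(20,462),s(310,517),s(328,308),s(68,266)]; tt=[t(421,362),t(655,453),t(731,243),t(508,163)]
for c,P in((S,ss),(T,tt)):
    Q=np.array([c.onz(p,.072) for p in P])[:,:2]; x=(Q[3]+Q[2]-Q[0]-Q[1])
    print(Q.tolist(),"c",Q.mean(0),"yaw",np.arctan2(x[1],x[0]),[np.linalg.norm(Q[i]-Q[i-1]) for i in range(4)])
L=[("TL",s(86,57),t(532,40)),("TR",s(382,95),t(788,132)),("BR",s(330,283),t(740,222)),("BL",s(70,240),t(515,140)),("tabL",s(188,60),t(622,68)),("tabR",s(283,72),t(702,98))]
for n,a,b in L: print(n,*tri(S,a,T,b))
u=lambda x,y:(160+x/2.5,200+y/2.5); v=lambda x,y:(155+(x-400)/2.5,160+y/2.5)
for n,a,b,z in(("lipR",u(380,266),v(752,320),.086),("lipL",u(3,262),v(430,264),.086),("div1",u(134,262),v(541,283),.086),("div2",u(257,265),v(647,303),.086)):
    print(n,*tri(S,a,T,b),S.onz(a,z)[:2],T.onz(b,z)[:2])
a=v(778,62),v(440,10); print("topfrontrear",[T.onz(p,.224)[:2] for p in a])
print("top tier front edge",[T.onz(p,.16)[:2] for p in (v(430,143),v(755,190))],[S.onz(p,.16)[:2] for p in (u(370,100),)])
for lab,bs,bt in(("onion",(222,272,250,300),(220,244,245,270)),("beet",(270,270,302,302),(260,250,290,277))):
    a,_=centroid(S.im,(0,150,30),(18,255,255),bs); b,_=centroid(T.im,(0,150,30),(18,255,255),bt); print(lab,*tri(S,a,T,b))
E
```

```text
[[0.4115111028210138, -0.08740809167951355], [0.3940261150309843, -0.23770005906373468], [0.5463408392312845, -0.25524966136834654], [0.5621987555593021, -0.10646441547756129]] c [ 0.4785 -0.1717] yaw -0.12022803058205928 [np.float64(0.1518878275717676), np.float64(0.15130565177228927), np.float64(0.15332241763442017), np.float64(0.14962794827520637)]
[[0.4113512442598855, -0.0868357716412543], [0.3950959016670648, -0.23667810147544038], [0.5449072413318543, -0.2555022829016081], [0.5598595417642434, -0.10607752512161894]] c [ 0.4778 -0.1713] yaw -0.1269153218371503 [np.float64(0.1497496561085934), np.float64(0.15072146487128826), np.float64(0.1509893615408854), np.float64(0.15017100094834837)]
TL [ 0.5566 -0.1037  0.2328] 0.07084523931531689
TR [ 0.5361 -0.2531  0.2387] 0.16767532357822568
BR [ 0.5557 -0.256   0.0828] 1.1006004780482361
BL [ 0.5704 -0.1065  0.0853] 0.26519925142910694
tabL [ 0.5471 -0.1559  0.2433] 0.5075280828184998
tabR [ 0.539  -0.2027  0.2465] 0.1348869507478712
lipR [0.4099 0.0341 0.0911] 0.8334240100912897 [0.4143 0.0356] [0.4118 0.0341]
lipL [0.3855 0.2837 0.0873] 0.7140946417361457 [0.3865 0.2836] [0.3859 0.2848]
div1 [0.3933 0.1958 0.0909] 0.30833186654024514 [0.3973 0.1973] [0.3951 0.1976]
div2 [0.4004 0.1141 0.0914] 0.6777104603122781 [0.405 0.116] [0.4024 0.1147]
topfrontrear [array([0.5542, 0.055 ]), array([0.5263, 0.3034])]
top tier front edge [array([0.4508, 0.2946]), array([0.4821, 0.0516])] [array([0.4931, 0.0522])]
onion [0.4351 0.1684 0.0993] 0.6929081386146978
beet [0.464  0.0904 0.0571] 5.482681521433822
```

```bash
python3 - <<'E'
from h import *
S,T=Cam("side"),Cam("top")
def crop(c,x,y,w,h,k): return cv2.resize(c.im[y:y+h,x:x+w],None,fx=k,fy=k,interpolation=cv2.INTER_CUBIC)
cv2.imwrite("pics/stand2.png",np.hstack([crop(S,240,170,80,120,5),crop(T,235,160,80,120,5)]))
cv2.imwrite("pics/stand3.png",crop(T,155,155,160,120,5))
E
```

```text
(no output)
```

View pics/stand2.png

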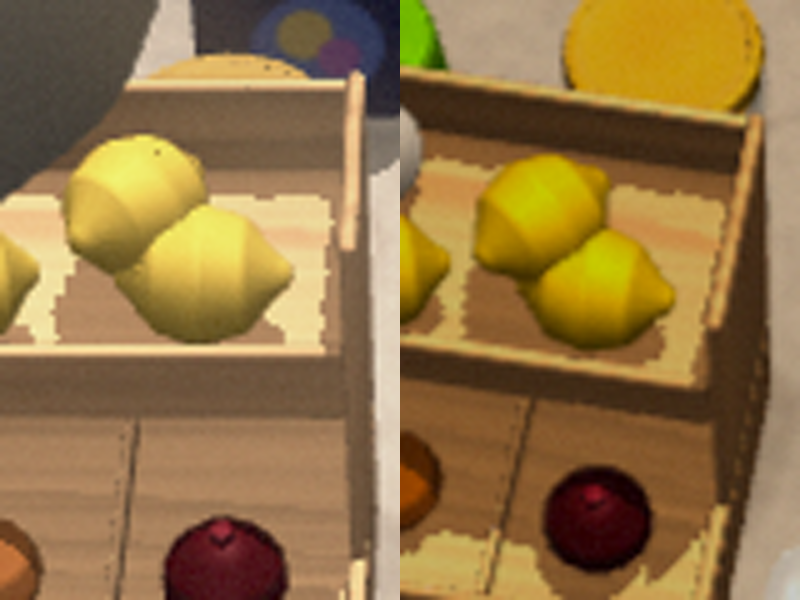

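View pics/stand3.png

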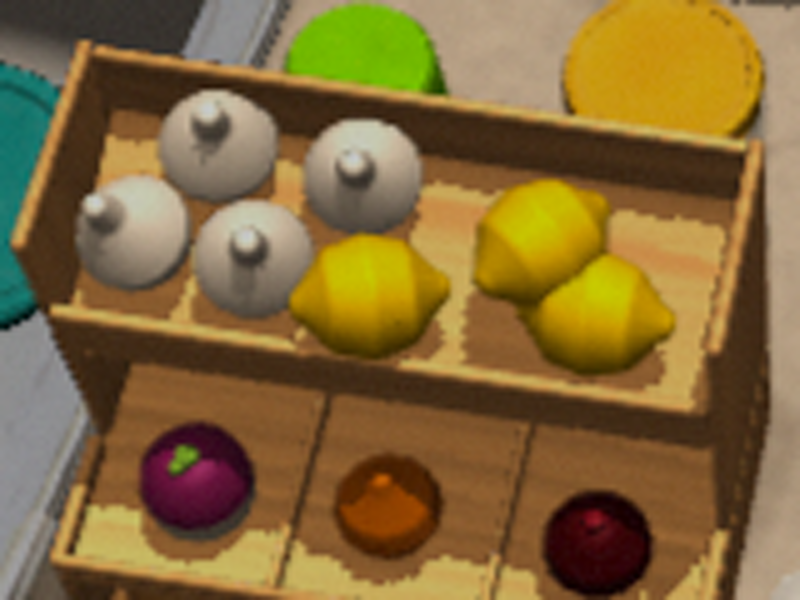

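```bash
python3 - <<'E'
from h import *
np.set_printoptions(precision=4,suppress=True)
S,T=Cam("side"),Cam("top")
o=np.array([.4736,.167]);y=.108;A=np.array([[np.cos(y),np.sin(y)],[-np.sin(y),np.cos(y)]])
loc=lambda X:np.append(A@(X[:2]-o),X[2])
for n,a,b in(("A",(309.6,219),(298,225)),("B",(307,240),(295,237)),("Bbot",(309,253),(297.4,243)),("C",(312,282),(300,261)),("lipR",(312,306.4),(295.8,288)),("backR",(311.5,185),(307,184)),("turnip",(191,283.7),(194,250.6)),("onion",(235.5,285),(232.2,256.5)),("beet",(285,285.5),(274.5,263))):
    X,e=tri(S,a,T,b); print(n,X,loc(X),round(e,2))
k=lambda x,y:(155+x/5,155+y/5)
for n,p,z in(("toplipL",k(55,308),.16),("toplipR",k(700,410),.16),("garlicFfront",k(250,315),.17),("garlicLfront",k(135,288),.17),("lemonfront",k(370,355),.17),("Cleft",k(85,487),.115),("lipL",k(58,560),.115),("backL",k(85,45),.224),("backR",k(760,145),.224)):
    print(n,loc(T.onz(p,z)))
E
```

```text
A [0.4702 0.0441 0.2273] [-0.0166 -0.1218  0.2273] 0.06
B [0.4669 0.0494 0.1851] [-0.0194 -0.1162  0.1851] 0.47
Bbot [0.4733 0.0481 0.1498] [-0.0131 -0.1182  0.1498] 0.34
C [0.4676 0.0433 0.0864] [-0.0193 -0.1223  0.0864] 0.22
lipR [0.4099 0.0341 0.0911] [-0.0777 -0.1253  0.0911] 0.83
backR [0.5543 0.0536 0.2271] [ 0.068  -0.1214  0.2271] 0.17
turnip [0.4235 0.241  0.1032] [-0.0418  0.079   0.1032] 0.15
onion [0.4348 0.1683 0.0976] [-0.0384  0.0054  0.0976] 0.28
beet [0.4455 0.0863 0.0961] [-0.0367 -0.0772  0.0961] 0.69
toplipL [-0.0081  0.1315  0.16  ]
toplipR [-0.0067 -0.1125  0.16  ]
garlicFfront [-0.003   0.0565  0.17  ]
garlicLfront [0.0004 0.1012 0.17  ]
lemonfront [-0.0113  0.0092  0.17  ]
Cleft [-0.0581  0.1151  0.115 ]
lipL [-0.089   0.1164  0.115 ]
backL [0.0675 0.1281 0.224 ]
backR [ 0.0699 -0.1211  0.224 ]
```

The stand frame is consistent. The overhang's front plane is at local x≈-18, side walls there reach z 0.224, and the side walls in front of it are only 0.086 high. The turnip axis is at local x≈-43, with the gripper body half-width 37 mm. I'll have to grip with the rear edges of the pads, draw it forward against the lip and regrip.

```bash
cat > p.py <<'E'
import sys
from h import *
# python3 p.py X Y Z psi [n] : rows from present pose; turn first in row n, translation in present axes
def state():
    s=robot.read_state(); R=Rot.from_rotvec(s["orientation"]).as_matrix(); return s,R
def stand(x,y): o=np.array([.4756,.167]); return o+x*np.array([.994,.108])+y*np.array([-.108,.994])
def press(x,y): return np.array([.478,-.1715])+x*np.array([.9924,-.1227])+y*np.array([.1227,.9924])
def plan(X,psi=None):
    s,R=state(); d=R.T@(np.array(X)-s["tool_pos"])*100; ps=np.arctan2(R[1,1],R[0,1])
    tw=0 if psi is None else -((psi-ps+np.pi)%(2*np.pi)-np.pi)
    print("pos",np.round(s["tool_pos"],4),"psi",round(ps,3),"q",np.round(s["q"],2),"tool delta cm",np.round(d,2),"twist",round(tw,3),"F",np.round(s["force"],1),"t",s["t"])
E
python3 - <<'E'
from p import *
print(stand(-.062,.079)); plan([*stand(-.062,.079),.30],np.pi/2+.108)
E
```

```text
[0.40544 0.23883]
pos [0.2478 0.5464 0.2436] psi 1.145 q [ 1.06  0.13  1.49  0.    1.52 -0.09] tool delta cm [-27.06 -21.5   -5.64] twist -0.534 F [-0.  -0.6  0.1] t 0.5
```

Request:
apply_moves --pt "-3.4 -2.7 -0.7" --pt "-3.4 -2.7 -0.7" --pt "-3.4 -2.7 -0.7" --pt "-3.4 -2.7 -0.7" --pt "-3.4 -2.7 -0.7" --pt "-3.4 -2.7 -0.7" --pt "-3.4 -2.7 -0.7" --pt "-3.2 -2.5 -0.7" --twist '[0,0,0,0,0,0,0,0]' --gripper 6.0

```text
t: 1.5
tool_pos: [0.4058, 0.2387, 0.3001]
orientation: [0.664, 3.07, 0.001]
force: [0.9, 0.8, -0.2]
opening: 0.0602
gripper_force: 0.0
```

Request:
apply_moves --pt "0 0 0" --pt "0 0 0" --pt "0 0 0" --pt "0 0 0" --pt "0 0 0" --twist '[-0.134,-0.134,-0.134,-0.134,0]'

```text
t: 2.12
tool_pos: [0.4053, 0.24, 0.2998]
orientation: [-0.172, 3.137, 0.0]
force: [0.3, 1.0, -0.3]
opening: 0.0598
gripper_force: 0.0
```

```bash
python3 - <<'E'
from p import *
plan([*stand(-.062,.079),.114],np.pi/2+.108)
E
```

```text
pos [0.4053 0.24   0.2998] psi 1.68 q [ 0.43 -0.24  1.74  0.    1.64 -1.25] tool delta cm [ 1.000e-02 -1.200e-01  1.858e+01] twist 0.001 F [ 0.3  1.  -0.3] t 2.125
```

Request:
apply_moves --pt "0 0 4" --pt "0 -0.1 4" --pt "0 0 4" --pt "0 0 3" --pt "0 0 2" --pt "0 0 1" --pt "0 0 0.6" --pt "0 0 0" --twist '[0,0,0,0,0,0,0,0]'

```text
t: 3.12
tool_pos: [0.4056, 0.2391, 0.114]
orientation: [-0.172, 3.137, 0.0]
force: [-0.1, -0.5, -0.1]
opening: 0.0604
gripper_force: 0.0
```

Request:
apply_moves --pt "-0.2 0 0" --pt "-0.2 0 0" --pt "-0.1 0 0" --pt "0 0 0" --twist '[0,0,0,0]'

```text
t: 3.62
tool_pos: [0.4097, 0.2397, 0.1141]
orientation: [0.174, -3.135, 0.0]
force: [-9.1, -2.8, 6.2]
opening: 0.0598
gripper_force: 4.5
```

```bash
python3 - <<'E'
from p import *
plan([*stand(-.056,.079),.114],np.pi/2+.108)
S,T=Cam("side"),Cam("top")
def crop(c,x,y,w,h,k): return cv2.resize(c.im[y:y+h,x:x+w],None,fx=k,fy=k,interpolation=cv2.INTER_CUBIC)
cv2.imwrite("pics/grip1.png",np.hstack([crop(S,130,180,160,160,2.5),crop(T,135,165,160,160,2.5)]))
E
```

```text
pos [0.4097 0.2397 0.1141] psi 1.681 q [ 0.42 -0.11  1.97  0.    1.28 -1.26] tool delta cm [-0.16 -0.04  0.01] twist 0.003 F [-9.1 -2.8  6.2] t 3.625
```

View pics/grip1.png

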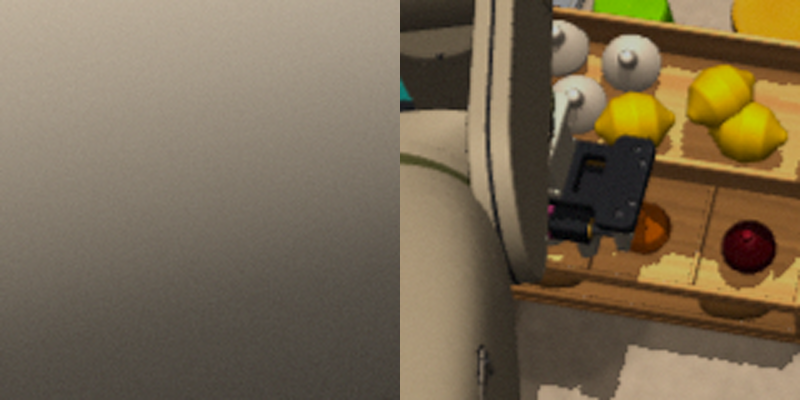

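Request:
apply_moves --pt "0.05 0 0" --pt "0 0 0" --pt "0 0 0" --pt "0 0 0" --pt "0 0 0" --pt "0 0 0" --twist '[0,0,0,0,0,0]' --gripper 3.0 --squeeze 6

```text
t: 4.47
tool_pos: [0.4097, 0.2397, 0.1136]
orientation: [0.173, -3.136, -0.0]
force: [-4.4, 3.1, -0.1]
opening: 0.0361
gripper_force: 5.9
```

Request:
apply_moves --pt "0.15 0 0" --pt "0.15 0 0" --pt "0.15 0 0" --pt "0.15 0 0" --pt "0 0 0" --twist '[0,0,0,0,0]'

```text
t: 5.1
tool_pos: [0.4039, 0.2388, 0.1137]
orientation: [-0.173, 3.137, -0.0]
force: [0.8, -0.7, -0.6]
opening: 0.0356
gripper_force: 5.1
```

Request:
apply_moves --pt "0 0 0" --pt "0 0 0" --pt "-0.2 0 0" --pt "-0.2 0 0" --pt "-0.15 0 0" --pt "0 0 0" --twist '[0,0,0,0,0,0]' --gripper 5.6

```text
t: 5.85
tool_pos: [0.4095, 0.2395, 0.1136]
orientation: [0.173, -3.137, 0.0]
force: [0.2, -0.3, -0.5]
opening: 0.0561
gripper_force: 0.0
```

Request:
apply_moves --pt "0 0 0" --pt "0 0 0" --pt "0 0 0" --pt "0 0 0" --pt "0 0 0" --twist '[0,0,0,0,0]' --gripper 3.0 --squeeze 6

```text
t: 6.48
tool_pos: [0.4094, 0.2394, 0.1136]
orientation: [0.173, -3.137, 0.0]
force: [-0.3, -0.2, 0.0]
opening: 0.0412
gripper_force: 5.8
```

Request:
apply_moves --pt "0.15 0 0" --pt "0.15 0 0" --pt "0.15 0 0" --pt "0.1 0 0" --pt "0 0 0" --twist '[0,0,0,0,0]'

```text
t: 7.1
tool_pos: [0.4038, 0.2389, 0.1136]
orientation: [0.173, -3.137, 0.0]
force: [-0.6, 0.1, -1.3]
opening: 0.041
gripper_force: 5.8
```

Request:
apply_moves --pt "0 0 0" --pt "0 0 0" --pt "-0.2 0 0" --pt "-0.2 0 0" --pt "-0.15 0 0" --pt "0 0 0" --twist '[0,0,0,0,0,0]' --gripper 5.6

```text
t: 7.85
tool_pos: [0.4095, 0.2394, 0.1136]
orientation: [0.173, -3.137, 0.0]
force: [0.3, -0.8, -1.1]
opening: 0.0561
gripper_force: 0.0
```

Request:
apply_moves --pt "0 0 0" --pt "0 0 0" --pt "0 0 0" --pt "0 0 0" --pt "0 0 0" --twist '[0,0,0,0,0]' --gripper 3.0 --squeeze 10

```text
t: 8.48
tool_pos: [0.4093, 0.2395, 0.1136]
orientation: [0.173, -3.137, 0.0]
force: [0.4, 0.3, -0.5]
opening: 0.0427
gripper_force: 10.0
```

Request:
apply_moves --pt "0 0 -0.3" --pt "0 0 -1" --pt "0 0 -1.5" --pt "0.5 0 -2" --pt "2 0 -2" --pt "3 0 -2" --pt "3 0 -3" --pt "0 0 0" --twist '[0,0,0,0,0,0,0,0]' --squeeze 14

```text
t: 9.48
tool_pos: [0.3253, 0.231, 0.2356]
orientation: [-0.174, 3.131, 0.005]
force: [0.5, 0.2, 0.0]
opening: 0.0432
gripper_force: 14.0
```

```bash
python3 - <<'E'
from p import *
plan([*press(-.041,0),.232],np.pi/2-.123)
E
```

```text
pos [0.3253 0.231  0.2356] psi 1.682 q [ 0.49 -0.45  2.02  0.    1.56 -1.19] tool delta cm [ -6.71 -40.74   0.29] twist 0.234 F [0.5 0.2 0. ] t 9.475
```

Request:
apply_moves --pt "-1.5 -5 0" --pt "-1.5 -5 0" --pt "-1 -5.2 0" --pt "-0.8 -5.2 0" --pt "-0.7 -5.2 0" --pt "-0.6 -5.1 0" --pt "-0.4 -5 0" --pt "-0.2 -5 0" --twist '[0,0,0,0,0,0,0,0]'

```text
t: 10.48
tool_pos: [0.4365, -0.1693, 0.2313]
orientation: [-0.172, 3.137, -0.0]
force: [1.4, 0.9, -0.8]
opening: 0.0429
gripper_force: 14.0
```

Request:
apply_moves --pt "0 0 0" --pt "0 0 0" --pt "0 0 0" --twist '[0.117,0.117,0]'

```text
t: 10.85
tool_pos: [0.4363, -0.1676, 0.2312]
orientation: [-0.194, -3.135, -0.0]
force: [-0.2, -0.1, 0.2]
opening: 0.0429
gripper_force: 14.0
```

```bash
python3 - <<'E'
from p import *
plan([*press(-.041,0),.232],np.pi/2-.123)
S,T=Cam("side"),Cam("top")
def crop(c,x,y,w,h,k): return cv2.resize(c.im[y:y+h,x:x+w],None,fx=k,fy=k,interpolation=cv2.INTER_CUBIC)
cv2.imwrite("pics/carry.png",np.hstack([crop(S,330,150,200,230,2),crop(T,310,150,200,230,2)]))
E
```

```text
pos [ 0.4363 -0.1676  0.2312] psi 1.447 q [-0.48 -0.23  1.86 -0.    1.51 -1.92] tool delta cm [-0.08  0.12 -0.08] twist -0.001 F [-0.2 -0.1  0.2] t 10.85
```

View pics/carry.png

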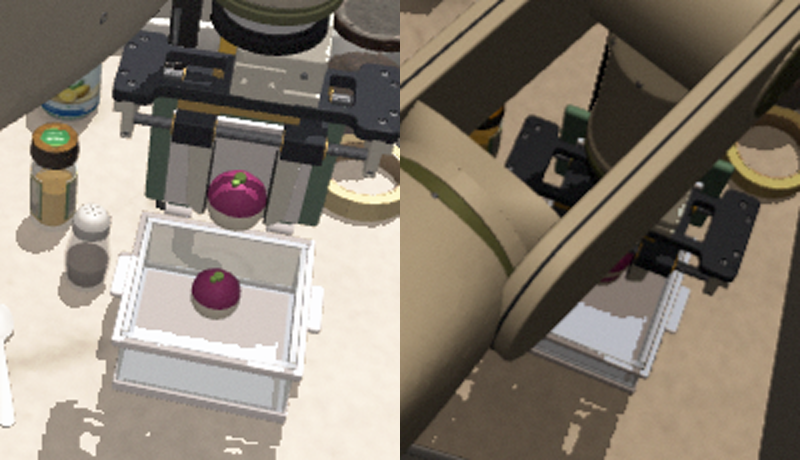

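The side view shows the turnip held upright in the jaws at about (448,250), over the front half of the box.

```bash
python3 - <<'E'
from p import *
S=Cam("side")
a,st=centroid(S.im,(140,60,30),(179,255,255),(425,225,475,275)); X=S.onz(a,.2312-.0376+.027); d=X[:2]-[.478,-.1715]
print(a,st,X,"press-local",d@[.9924,-.1227],d@[.1227,.9924])
a,st=centroid(S.im,(140,60,30),(179,255,255),(415,275,465,315)); X=S.onz(a,.033);d=X[:2]-[.478,-.1715];print(X,d@[.9924,-.1227],d@[.1227,.9924])
E
```

```text
[447.84803002 247.09193246] [433 235  30  24 533] [ 0.44028586 -0.16750447  0.2206    ] press-local -0.03791776332191807 -0.0006623618075635977
[ 0.51315287 -0.17426208  0.033     ] 0.0352246176124523 0.0015721714468947743
```

Request:
apply_moves --pt "-0.4 0.1 3" --pt "0 0 4" --pt "0 0 4" --pt "0 0 3" --pt "0 0 2" --pt "0 0 1.5" --pt "0 0 0.8" --pt "0 0 0" --twist '[0,0,0,0,0,0,0,0]'

```text
t: 12.0
tool_pos: [0.4403, -0.1665, 0.0485]
orientation: [-0.194, -3.135, -0.0]
force: [0.4, 0.3, -0.5]
opening: 0.0429
gripper_force: 14.0
```

Request:
apply_moves --pt "0 0 0.2" --pt "0 0 0.1" --pt "0 0 0" --twist '[0,0,0]'

```text
t: 12.38
tool_pos: [0.4406, -0.1667, 0.046]
orientation: [0.194, 3.135, -0.0]
force: [-0.3, 0.2, -1.6]
opening: 0.0431
gripper_force: 14.0
```

Request:
apply_moves --pt "0 0 0.1" --pt "0 0 0.1" --pt "0 0 0.05" --pt "0 0 0" --twist '[0,0,0,0]'

```text
t: 12.88
tool_pos: [0.4405, -0.1666, 0.0436]
orientation: [0.194, 3.136, -0.0]
force: [-3.0, 2.3, 5.5]
opening: 0.0426
gripper_force: 14.0
```

Request:
apply_moves --pt "0 0 0" --pt "0 0 0" --pt "0 0 0" --pt "0 0 -1.5" --pt "0 0 -4" --pt "0 0 -5" --pt "0 0 -5" --pt "2 0 -5" --twist '[0,0,0,0,0,0,0,0]' --gripper 6.2

```text
t: 13.88
tool_pos: [0.4207, -0.164, 0.2511]
orientation: [0.194, 3.134, -0.001]
force: [0.6, -0.2, -0.1]
opening: 0.0621
gripper_force: 0.0
```

Request:
apply_moves --pt "0 0 -5" --pt "0 0 -5" --pt "0 0 -3" --pt "0 0 0" --twist '[0,0,0,0]' --gripper 0

```text
t: 14.38
tool_pos: [0.4212, -0.1644, 0.3822]
orientation: [0.194, 3.13, -0.004]
force: [-0.9, 0.2, 0.3]
opening: 0.0268
gripper_force: 0.0
```

```bash
python3 - <<'E'
from p import *
plan([*press(.095,0),.37],np.pi/2-.123)
S,T=Cam("side"),Cam("top")
def crop(c,x,y,w,h,k): return cv2.resize(c.im[y:y+h,x:x+w],None,fx=k,fy=k,interpolation=cv2.INTER_CUBIC)
cv2.imwrite("pics/placed.png",np.hstack([crop(S,330,150,200,230,2),crop(T,310,150,200,230,2)]))
E
```

```text
pos [ 0.4212 -0.1644  0.3822] psi 1.447 q [-0.49 -0.29  1.64  0.    1.79 -1.93] tool delta cm [-1.522e+01  1.000e-02  1.320e+00] twist -0.001 F [-0.9  0.2  0.3] t 14.375
```

View pics/placed.png

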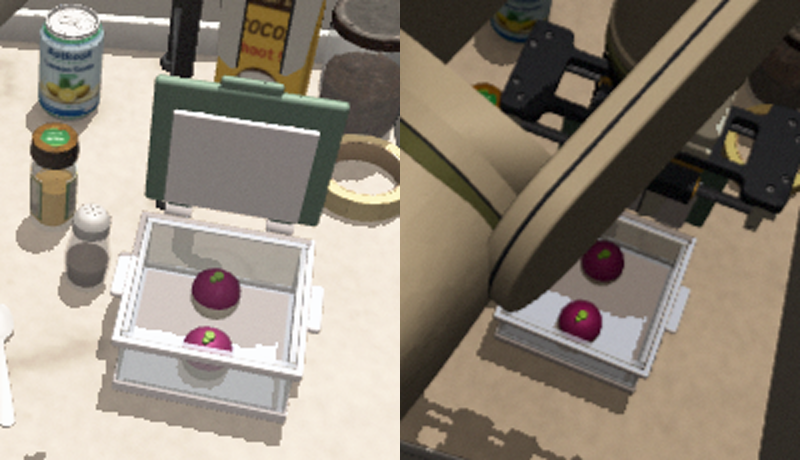

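The turnip stands upright in the front half of the box at side (434,325), with the other behind it at (438,295). The lid is still open. Next I'll check the crank direction by projection, and what lies behind the lid.

```bash
python3 - <<'E'
from p import *
T=Cam("top"); S=Cam("side"); im=cv2.imread("pics/top0.png")
a=1.42
def lid(r,y,h):  # r from hinge to tab, h above underside
    x=.083-r*np.cos(a)+h*np.sin(a); z=.074+r*np.sin(a)+h*np.cos(a); return [*press(x,y),z]
print("hub top",T.px(lid(.083,0,.073)).round(),"base",T.px(lid(.083,0,.054)).round())
for d in range(-90,181,30):
    t=np.radians(d); P=lambda h:T.px(lid(.083+.045*np.cos(t),.045*np.sin(t),h)).round().tolist()
    print("dir from tab toward left",d,P(.073),P(.113))
hsv=cv2.cvtColor(im,cv2.COLOR_BGR2HSV)[185:225:2,405:455:2]
g=(hsv[...,0]>55)&(hsv[...,0]<100)&(hsv[...,1]>50); b=(hsv[...,1]<45)&(hsv[...,2]>50)&(hsv[...,2]<190)
for i,r in enumerate(np.where(g,'G',np.where(b,'o','.'))): print(185+2*i,''.join(r))
print("cocoa base/top",S.onz((445,190),0),S.onz((441,195),0),T.onz((441,183),0),T.onz((458,193),0),T.onz((435,130),0))
X=tri(S,(445,130),T,(460,119)); print(X)
E
```

```text
hub top [441. 204.] base [438. 213.]
dir from tab toward left -90 [464.0, 213.0] [471.0, 194.0]
dir from tab toward left -60 [463.0, 207.0] [470.0, 188.0]
dir from tab toward left -30 [456.0, 200.0] [463.0, 182.0]
dir from tab toward left 0 [445.0, 195.0] [452.0, 176.0]
dir from tab toward left 30 [432.0, 192.0] [440.0, 173.0]
dir from tab toward left 60 [423.0, 192.0] [430.0, 174.0]
dir from tab toward left 90 [419.0, 196.0] [426.0, 178.0]
dir from tab toward left 120 [420.0, 202.0] [427.0, 184.0]
dir from tab toward left 150 [427.0, 208.0] [434.0, 190.0]
dir from tab toward left 180 [438.0, 213.0] [445.0, 196.0]
185 ....G....................
187 .....G...................
189 .........................
191 ...GG......ooo...........
193 ..G.......ooooo..........
195 ..........ooooo..........
197 ....G....oooooo..........
199 .........ooooo...........
201 .........ooooo...........
203 ........oooooo.GG..o.....
205 G..G....oooooGGG...G.....
207 G......ooooGGGGGGG.G.....
209 GGG....o..G.G...GGGGG....
211 GGG..GGG.GG.G..o..GGG....
213 ...GGGG.GGG..Goooo.Go....
215 G.GGGGGG.GGGGGG.oo.G.....
217 .G.G..GGG.GGGGG.G........
219 GG.GG...GG..GG.G.GGG.....
221 ooGo..GGG...GG.GG.G.G....
223 ooo.oG...G.GGG...GG.GG...
cocoa base/top [ 0.85538765 -0.193978    0.        ] [ 8.36790766e-01 -1.85182592e-01  1.11022302e-16] [ 0.77963826 -0.18896927  0.        ] [ 0.76465708 -0.23039665  0.        ] [ 0.92056026 -0.14683376  0.        ]
(array([ 0.82123814, -0.17900408,  0.1759979 ]), np.float64(7.345325025461919))
```

The crank grip points back and left (towards the hinge), so it's clear of the tab. I'll go behind the lid tab with closed fingers.

Request:
apply_moves --pt "-3 0 0" --pt "-4 0 0" --pt "-4 0 0" --pt "-4 0 0" --pt "-1.3 0 2" --pt "0 0 3" --pt "0 0 3" --pt "0 0 3" --twist '[0,0,0,0,0,0,0,0]'

```text
t: 15.58
tool_pos: [0.5807, -0.1838, 0.2649]
orientation: [-0.194, -3.133, -0.001]
force: [-0.2, 0.3, -0.1]
opening: 0.0006
gripper_force: 0.0
```

Request:
apply_moves --pt "0 0 1.7" --pt "0.6 0 0" --pt "0.6 0 0" --pt "0.6 0 0" --pt "0 0 0" --twist '[0,0,0,0,0]'

```text
t: 16.2
tool_pos: [0.5645, -0.1822, 0.2524]
orientation: [0.194, 3.134, -0.001]
force: [0.0, 0.2, 0.5]
opening: 0.0003
gripper_force: 0.0
```

```bash
python3 - <<'E'
from p import *
plan([*press(.1,0),.255],np.pi/2-.123)
L=[]
for a in np.arange(1.4,-.01,-.1):
    r=.165; L.append((.083-r*np.cos(a)+.010*np.sin(a)+.0075,.074+r*np.sin(a)+.010*np.cos(a)+.025))
L=np.array(L); print(np.round(L,4).tolist()); print("rows x,z cm",np.round(-np.diff(L,axis=0)*100,2).tolist())
s=robot.read_state(); d=s["tool_pos"][:2]-np.array([.478,-.1715]); print("tcp local x,y",d@[.9924,-.1227],d@[.1227,.9924],s["opening"])
E
```

```text
pos [ 0.5645 -0.1822  0.2524] psi 1.447 q [-0.4   0.11  1.5  -0.    1.54 -1.85] tool delta cm [-1.29 -0.   -0.25] twist -0.001 F [0.  0.2 0.5] t 16.2
[[0.0723, 0.2633], [0.056, 0.2607], [0.04, 0.2564], [0.0246, 0.2506], [0.0098, 0.2432], [-0.0042, 0.2345], [-0.0173, 0.2243], [-0.0293, 0.2129], [-0.04, 0.2004], [-0.0495, 0.1869], [-0.0576, 0.1725], [-0.0642, 0.1573], [-0.0692, 0.1416], [-0.0727, 0.1254], [-0.0745, 0.109]]
rows x,z cm [[1.63, 0.26], [1.6, 0.43], [1.55, 0.58], [1.48, 0.73], [1.4, 0.88], [1.31, 1.01], [1.2, 1.14], [1.08, 1.25], [0.95, 1.35], [0.81, 1.44], [0.66, 1.52], [0.5, 1.57], [0.35, 1.62], [0.18, 1.64]]
tcp local x,y 0.08710295576844959 3.345303659844765e-05 0.000335915243967311
```

Request:
apply_moves --pt "1.0 0 0" --pt "1.6 0 0" --pt "1.6 0 0" --pt "1.6 0 0" --pt "1.9 0 0.9" --pt "1.4 0 0.9" --pt "1.3 0 1.0" --pt "1.2 0 1.1" --twist '[0,0,0,0,0,0,0,0]'

```text
t: 17.2
tool_pos: [0.45, -0.1679, 0.2131]
orientation: [0.194, 3.132, -0.002]
force: [4.6, -0.5, 1.2]
opening: 0.0003
gripper_force: 2.0
```

```bash
python3 - <<'E'
from p import *
s=robot.read_state(); d=s["tool_pos"][:2]-np.array([.478,-.1715]); print("tcp local x,y",d@[.9924,-.1227],d@[.1227,.9924],s["tool_pos"],s["force"])
E
```

```text
tcp local x,y -0.028238577615206636 8.720554625550623e-05 [ 0.4499843  -0.16794827  0.21308233] [ 4.57926509 -0.54622464  1.22668448]
```

Contact is as expected, so I'll follow the arc down.

Request:
apply_moves --pt "1.2 0 1.3" --pt "0.95 0 1.35" --pt "0.8 0 1.4" --pt "0.65 0 1.5" --pt "0.5 0 1.6" --pt "0.3 0 1.6" --pt "0.2 0 1.2" --pt "0 0 0.3" --twist '[0,0,0,0,0,0,0,0]'

```text
t: 18.2
tool_pos: [0.4028, -0.1617, 0.1089]
orientation: [-0.194, -3.133, -0.001]
force: [-7.6, 3.5, 18.2]
opening: 0.0007
gripper_force: 9.5
```

Request:
apply_moves --pt "0 0 0.2" --pt "0 0 0.1" --pt "0 0 0" --twist '[0,0,0]'

```text
t: 18.58
tool_pos: [0.4029, -0.1617, 0.1086]
orientation: [-0.194, -3.133, -0.001]
force: [-13.9, 6.1, 30.1]
opening: 0.0007
gripper_force: 15.0
```

Request:
apply_moves --pt "0 0 -1" --pt "0 0 -4" --pt "0 0 -5" --pt "0 0 -5" --pt "0 0 -5" --pt "0 0 -5" --pt "0 0 -3" --pt "0 0 0" --twist '[0,0,0,0,0,0,0,0]' --gripper 4.5

```text
t: 19.58
tool_pos: [0.4042, -0.1623, 0.3888]
orientation: [0.194, 3.133, -0.002]
force: [0.5, -0.4, -0.8]
opening: 0.0452
gripper_force: 0.0
```

```bash
python3 - <<'E'
from p import *
plan([*press(0,0),.30])
S,T=Cam("side"),Cam("top")
def crop(c,x,y,w,h,k): return cv2.resize(c.im[y:y+h,x:x+w],None,fx=k,fy=k,interpolation=cv2.INTER_CUBIC)
cv2.imwrite("pics/shut.png",np.hstack([crop(S,360,170,160,200,2.5),crop(T,340,170,160,200,2.5)]))
for n,h in(("hubtop",.147),("griptop",.187)):
  for d in (100,120,140,160): 
    t=np.radians(d); k=.045 if n=="griptop" else 0; X=[*press(-k*np.cos(t),k*np.sin(t)),h]; print(n,d,S.px(X).round(1),T.px(X).round(1))
E
```

```text
pos [ 0.4042 -0.1623  0.3888] psi 1.447 q [-0.5  -0.33  1.66 -0.    1.81 -1.95] tool delta cm [-7.41  0.01  8.91] twist 0 F [ 0.5 -0.4 -0.8] t 19.575
hubtop 100 [444.2 263.9] [414.4 272.5]
hubtop 120 [444.2 263.9] [414.4 272.5]
hubtop 140 [444.2 263.9] [414.4 272.5]
hubtop 160 [444.2 263.9] [414.4 272.5]
griptop 100 [419.8 238. ] [395.6 250.4]
griptop 120 [424.5 232.5] [401.2 244.7]
griptop 140 [431.8 228.6] [408.8 241.2]
griptop 160 [440.8 226.8] [417.5 240.3]
```

View pics/shut.png

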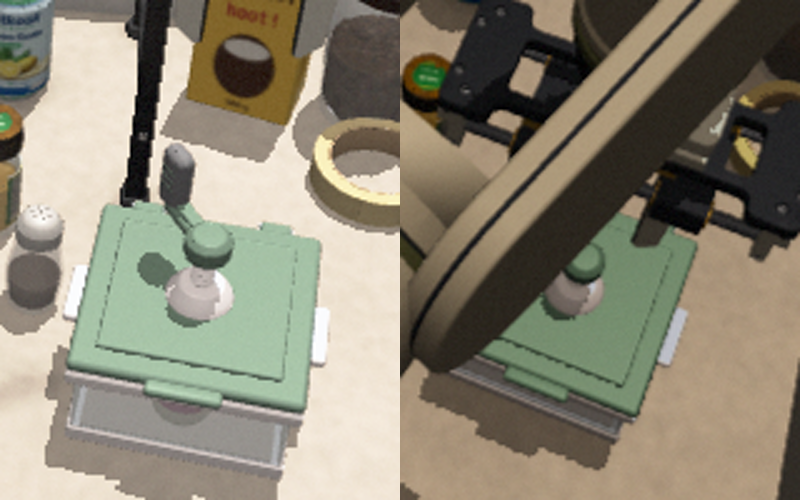

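The lid is shut. The hub top is at side (444,265) and the crank grip top at (431,230), pointing back and left about 41° from the press's +x, which matches the projection. I'll move over the grip with the jaws across the arm.

Request:
apply_moves --pt "-2 0.5 1" --pt "-3 0.8 2" --pt "-3 0.8 3" --pt "-2.9 0.8 3" --pt "0 0 3" --pt "0 0 1.9" --pt "0 0 0" --pt "0 0 0" --twist '[0,0,0,0,-0.18,-0.18,-0.18,-0.163]'

```text
t: 20.68
tool_pos: [0.5138, -0.146, 0.2444]
orientation: [0.905, -3.004, -0.005]
force: [-1.0, -0.3, -0.3]
opening: 0.0453
gripper_force: 0.0
```

```bash
python3 - <<'E'
from p import *
plan([.5156,-.1468,.179],2.15)
E
```

```text
pos [ 0.5138 -0.146   0.2444] psi 2.156 q [-0.37 -0.04  1.67 -0.    1.52 -2.53] tool delta cm [-0.12 -0.2   6.54] twist 0.006 F [-1.  -0.3 -0.3] t 20.675
```

Request:
apply_moves --pt "-0.1 -0.2 2.5" --pt "0 0 2.5" --pt "0 0 1.0" --pt "0 0 0.5" --pt "0 0 0" --twist '[0,0,0,0,0]'

```text
t: 21.3
tool_pos: [0.5173, -0.1478, 0.1826]
orientation: [0.897, -3.011, -0.0]
force: [-0.7, -0.4, 0.5]
opening: 0.0448
gripper_force: 0.0
```

Request:
apply_moves --pt "0 0 0" --pt "0 0 0" --pt "0 0 0" --pt "0 0 0" --pt "0 0 0" --pt "0 0 0" --twist '[0,0,0,0,0,0]' --gripper 0.5 --squeeze 12

```text
t: 22.05
tool_pos: [0.5176, -0.1478, 0.183]
orientation: [-0.897, 3.01, -0.001]
force: [0.7, -0.3, 2.9]
opening: 0.0148
gripper_force: 11.8
```

Request:
apply_moves --pt "0.06 -0.725 0.04" --pt "0.06 -0.725 0.04" --pt "0.06 -0.725 0.04" --pt "0.06 -0.725 0.04" --pt "0.06 -0.725 0.04" --pt "0.06 -0.725 0.04" --pt "0.06 -0.725 0.04" --pt "0.06 -0.725 0.04" --twist '[0.16,0.16,0.16,0.16,0.16,0.16,0.16,0.16]'

```text
t: 23.05
tool_pos: [0.5136, -0.201, 0.1793]
orientation: [-1.085, -2.947, -0.003]
force: [-1.2, 5.4, 3.5]
opening: 0.015
gripper_force: 12.0
```

```bash
cat > c.py <<'E'
from p import *
s,R=state(); ps=np.arctan2(R[1,1],R[0,1]); d=s["tool_pos"][:2]-np.array([.478,-.1715])
print("psi",ps,"q1,q6",s["q"][0],s["q"][5],"pos",s["tool_pos"],"rel r,ang",np.hypot(*d),np.arctan2(d[1],d[0]),"centre in tool cm",np.round((R.T@[-d[0],-d[1],0])*100,2),"F tool",np.round(R.T@s["force"],1),"Mz",s["wrist_torque"],"op",s["opening"])
E
python3 c.py
```

```text
psi 0.865151144369425 q1,q6 -0.46712508856049834 -1.3325709679551154 pos [ 0.51362254 -0.20103213  0.17930773] rel r,ang 0.046272156100500283 -0.6921928356198791 centre in tool cm [ 4.63 -0.06  0.01] F tool [ 4.4  3.4 -3.5] Mz [ 1.18770032  0.12975247 -0.12839703] op 0.014970885548174084
```

Request:
apply_moves --pt "0.06 -0.725 0.04" --pt "0.06 -0.725 0.04" --pt "0.06 -0.725 0.04" --pt "0.06 -0.725 0.04" --pt "0.06 -0.725 0.04" --pt "0.06 -0.725 0.04" --pt "0.06 -0.725 0.04" --pt "0.06 -0.725 0.04" --twist '[0.16,0.16,0.16,0.16,0.16,0.16,0.16,0.16]'

```text
t: 24.05
tool_pos: [0.4614, -0.2126, 0.1759]
orientation: [-2.63, -1.716, -0.004]
force: [4.6, 7.0, -1.1]
opening: 0.0149
gripper_force: 12.0
```

Request:
apply_moves --pt "0.06 -0.725 0.04" --pt "0.06 -0.725 0.04" --pt "0.06 -0.725 0.04" --pt "0.06 -0.725 0.04" --pt "0.06 -0.725 0.04" --pt "0.06 -0.725 0.04" --pt "0.06 -0.725 0.04" --pt "0.06 -0.725 0.04" --twist '[0.16,0.16,0.16,0.16,0.16,0.16,0.16,0.16]'

```text
t: 25.05
tool_pos: [0.435, -0.1663, 0.173]
orientation: [-3.135, 0.194, -0.004]
force: [6.9, 1.8, -2.6]
opening: 0.0151
gripper_force: 12.0
```

```bash
python3 c.py
```

```text
psi -1.69467307858114 q1,q6 -0.47666286047441514 1.217703599112154 pos [ 0.43496888 -0.16627807  0.17302835] rel r,ang 0.04334680797839382 3.0208308017028402 centre in tool cm [ 4.33 -0.01  0.01] F tool [ 6.7 -2.6  2.6] Mz [ 0.37570137 -1.09007547  0.20494726] op 0.015064956948918053
```

Request:
apply_moves --pt "0.06 -0.725 0.04" --pt "0.06 -0.725 0.04" --pt "0.06 -0.725 0.04" --pt "0.06 -0.725 0.04" --pt "0.06 -0.725 0.04" --pt "0.06 -0.725 0.04" --pt "0.06 -0.725 0.04" --pt "0 0 0" --twist '[0.16,0.16,0.16,0.16,0.16,0.16,0.16,0]'

```text
t: 26.05
tool_pos: [0.4652, -0.1292, 0.1706]
orientation: [-2.558, 1.822, -0.001]
force: [1.7, 1.8, 3.8]
opening: 0.015
gripper_force: 12.0
```

```bash
python3 c.py
```

```text
psi -2.808365229083551 q1,q6 -0.3776542107492445 2.4305978835500612 pos [ 0.46515492 -0.12920932  0.17060881] rel r,ang 0.04419838614836344 1.865674523719691 centre in tool cm [4.42 0.17 0.  ] F tool [-1.1 -2.2 -3.8] Mz [ 0.51346065 -0.29173546  0.03848939] op 0.014996161636102585
```

Request:
apply_moves --pt "0 0 0" --pt "0 0 0" --pt "0 0 -2" --pt "0 0 -2.5" --pt "0 0 0" --pt "0 0 0" --pt "0 0 0" --pt "0 0 0" --twist '[0,0,0,0,-0.18,-0.18,-0.18,-0.18]' --gripper 4.0

```text
t: 27.05
tool_pos: [0.4639, -0.1297, 0.2149]
orientation: [3.039, -0.796, -0.001]
force: [0.2, 0.4, -0.7]
opening: 0.0397
gripper_force: 0.0
```

Request:
apply_moves --pt "0 0 0" --pt "0 0 0" --pt "0 0 0" --pt "0 0 0" --pt "0 0 0" --pt "0 0 0" --pt "0 0 0" --pt "0 0 0" --twist '[-0.18,-0.18,-0.18,-0.18,-0.18,-0.18,-0.18,-0.18]'

```text
t: 28.05
tool_pos: [0.4639, -0.1297, 0.2148]
orientation: [-2.809, -1.405, 0.001]
force: [0.7, -0.5, -0.0]
opening: 0.0398
gripper_force: 0.0
```

Request:
apply_moves --pt "0 0 0" --pt "0 0 0" --pt "0 0 0" --pt "0 0 0" --pt "0 0 0" --pt "0 0 0" --pt "0 0 0" --twist '[-0.18,-0.18,-0.18,-0.18,-0.18,-0.08,0]'

```text
t: 28.92
tool_pos: [0.464, -0.1297, 0.2149]
orientation: [-1.826, -2.556, 0.001]
force: [0.3, -0.3, 0.1]
opening: 0.0399
gripper_force: 0.0
```

```bash
python3 c.py; python3 -c "
from p import *
plan([.4652,-.1292,.1706],-2.808+np.pi)
P=np.array([[.5176,-.1478],[.5136,-.2010],[.4614,-.2126],[.4350,-.1663],[.4652,-.1292]])
from scipy.optimize import least_squares
print(least_squares(lambda v:np.hypot(*(P-v[:2]).T)-v[2],[.478,-.17,.045]).x)"
```

```text
psi 0.33016168484029146 q1,q6 -0.37876283679734934 -0.7088974029222885 pos [ 0.46398511 -0.12965814  0.21488878] rel r,ang 0.044126614813685384 1.8940004144797669 centre in tool cm [-4.41 -0.03 -0.  ] F tool [-0.3  0.2 -0.1] Mz [-0.07578244  0.00521041 -0.0028265 ] op 0.03989944804850388
pos [ 0.464  -0.1297  0.2149] psi 0.33 q [-0.38 -0.18  1.84 -0.    1.48 -0.71] tool delta cm [0.   0.13 4.43] twist -0.003 F [ 0.3 -0.3  0.1] t 28.925
[ 0.47960681 -0.17165619  0.04486783]
```

Request:
apply_moves --pt "0 0.1 2" --pt "0 0 2.4" --pt "0 0 0" --twist '[0,0,0]'

```text
t: 29.3
tool_pos: [0.4638, -0.1287, 0.1691]
orientation: [-1.826, -2.551, 0.002]
force: [0.2, -1.2, 0.5]
opening: 0.04
gripper_force: 0.0
```

Request:
apply_moves --pt "0 0 0" --pt "0 0 0" --pt "0 0 0" --pt "0 0 0" --pt "0 0 0" --twist '[0,0,0,0,0]' --gripper 0.5 --squeeze 15

```text
t: 29.92
tool_pos: [0.4659, -0.1293, 0.172]
orientation: [1.826, 2.555, 0.001]
force: [0.2, 1.0, 4.6]
opening: 0.0148
gripper_force: 15.0
```

Request:
apply_moves --pt "-0.06 0.72 0.04" --pt "-0.06 0.72 0.04" --pt "-0.06 0.72 0.04" --pt "-0.06 0.72 0.04" --pt "-0.06 0.72 0.04" --pt "-0.06 0.72 0.04" --pt "-0.06 0.72 0.04" --pt "-0.06 0.72 0.04" --twist '[0.16,0.16,0.16,0.16,0.16,0.16,0.16,0.16]'

```text
t: 30.92
tool_pos: [0.517, -0.1456, 0.1686]
orientation: [-2.993, -0.952, -0.0]
force: [-2.4, 2.9, 6.2]
opening: 0.0149
gripper_force: 15.0
```

```bash
python3 c.py
```

```text
psi -0.9551466177244543 q1,q6 -0.3703610957530161 0.5846917820230032 pos [ 0.51700071 -0.1456339   0.16859612] rel r,ang 0.04679861576722256 0.5856135143446236 centre in tool cm [-4.68 -0.14 -0.  ] F tool [-0.3 -3.7 -6.2] Mz [ 0.39199849  0.6979276  -0.10244274] op 0.014911282206877239
```

Request:
apply_moves --pt "-0.06 0.72 0.05" --pt "-0.06 0.72 0.05" --pt "-0.06 0.72 0.05" --pt "-0.06 0.72 0.05" --pt "-0.06 0.72 0.04" --pt "-0.06 0.72 0.04" --twist '[0.16,0.16,0.16,0.16,0.16,0.16]'

```text
t: 31.68
tool_pos: [0.5227, -0.1868, 0.1659]
orientation: [-3.094, 0.538, -0.0]
force: [-2.1, 3.4, 7.3]
opening: 0.0147
gripper_force: 15.0
```

```bash
python3 c.py
```

```text
psi -1.915113266189786 q1,q6 -0.4362867359311179 1.4786089256684924 pos [ 0.52265417 -0.18677047  0.16592263] rel r,ang 0.047193029801284016 -0.3295049825455867 centre in tool cm [-4.72  0.07  0.  ] F tool [-3.2 -2.5 -7.3] Mz [ 0.96147579  0.60392656 -0.11865404] op 0.014709553368395497
```

Request:
apply_moves --pt "-0.06 0.72 0.04" --pt "-0.06 0.72 0.04" --pt "-0.06 0.72 0.04" --pt "-0.06 0.72 0.04" --pt "-0.06 0.72 0.04" --pt "-0.06 0.72 0.04" --twist '[0.16,0.16,0.16,0.16,0.16,0.16]'

```text
t: 32.42
tool_pos: [0.4921, -0.2149, 0.1634]
orientation: [-2.496, 1.906, 0.0]
force: [-0.9, 4.4, 5.7]
opening: 0.0146
gripper_force: 15.0
```

```bash
python3 c.py
```

```text
psi -2.8750806898928825 q1,q6 -0.508263125192199 2.366501960488486 pos [ 0.49209541 -0.21490718  0.16339275] rel r,ang 0.04563840580575281 -1.25681281971564 centre in tool cm [-4.56  0.22  0.  ] F tool [-4.5 -0.3 -5.7] Mz [1.19470771 0.18155873 0.04901975] op 0.014552294619680675
```

Request:
apply_moves --pt "0 0 0" --pt "0 0 0" --pt "0 0 -2" --pt "0 0 -2.5" --pt "0 0 0" --pt "0 0 0" --pt "0 0 0" --pt "0 0 0" --twist '[0,0,0,0,-0.18,-0.18,-0.18,-0.18]' --gripper 4.0

```text
t: 33.42
tool_pos: [0.4924, -0.2158, 0.2094]
orientation: [3.014, -0.886, 0.002]
force: [0.0, 0.1, 0.2]
opening: 0.0399
gripper_force: 0.0
```

Request:
apply_moves --pt "0 0 0" --pt "0 0 0" --pt "0 0 0" --pt "0 0 0" --pt "0 0 0" --pt "0 0 0" --pt "0 0 0" --pt "0 0 0" --twist '[-0.18,-0.18,-0.18,-0.18,-0.18,-0.18,-0.18,-0.18]'

```text
t: 34.42
tool_pos: [0.4924, -0.2158, 0.2094]
orientation: [2.849, 1.321, 0.001]
force: [-0.2, -1.1, -1.3]
opening: 0.0398
gripper_force: 0.0
```

Request:
apply_moves --pt "0 0 0" --pt "0 0 0" --pt "0 0 0" --pt "0 0 0" --pt "0 0 0" --pt "0 0 0" --pt "0 0 0" --twist '[-0.18,-0.18,-0.18,-0.18,-0.18,-0.08,0]'

```text
t: 35.3
tool_pos: [0.4924, -0.2158, 0.2092]
orientation: [1.901, 2.5, 0.0]
force: [0.8, 0.2, 0.4]
opening: 0.0395
gripper_force: 0.0
```

```bash
python3 c.py; python3 -c "
from p import *
plan([.4921,-.2149,.1634],-2.875+np.pi)"
```

```text
psi 0.27048958922213545 q1,q6 -0.5083828433641123 -0.7788603092401397 pos [ 0.49237936 -0.21579958  0.20918877] rel r,ang 0.04657487743999418 -1.2569319859206245 centre in tool cm [ 4.65 -0.2  -0.01] F tool [ 0.   0.9 -0.4] Mz [-0.12009204  0.03736022 -0.03169592] op 0.03953097202830864
pos [ 0.4924 -0.2158  0.2092] psi 0.27 q [-0.51 -0.02  1.71 -0.    1.45 -0.78] tool delta cm [ 0.1  -0.01  4.58] twist 0.004 F [0.8 0.2 0.4] t 35.3
```

Request:
apply_moves --pt "0.1 0 2" --pt "0 0 2.4" --pt "0 0 0" --twist '[0,0,0]'

```text
t: 35.67
tool_pos: [0.4897, -0.2135, 0.1606]
orientation: [-1.9, -2.495, 0.001]
force: [-0.4, 1.1, -0.9]
opening: 0.0404
gripper_force: 0.0
```

Request:
apply_moves --pt "0 0 0" --pt "0 0 0" --pt "0 0 0" --pt "0 0 0" --pt "0 0 0" --twist '[0,0,0,0,0]' --gripper 0.5

```text
t: 36.3
tool_pos: [0.4922, -0.215, 0.1647]
orientation: [1.901, 2.499, 0.0]
force: [-0.0, -0.5, 4.2]
opening: 0.0152
gripper_force: 15.0
```

Request:
apply_moves --pt "0.06 -0.72 0.04" --pt "0.06 -0.72 0.04" --pt "0.06 -0.72 0.04" --pt "0.06 -0.72 0.04" --pt "0.06 -0.72 0.04" --pt "0.06 -0.72 0.04" --pt "0.06 -0.72 0.04" --pt "0.06 -0.72 0.04" --twist '[0.16,0.16,0.16,0.16,0.16,0.16,0.16,0.16]'

```text
t: 37.3
tool_pos: [0.4414, -0.195, 0.1614]
orientation: [3.02, 0.861, 0.001]
force: [0.1, 1.5, 5.0]
opening: 0.0149
gripper_force: 15.0
```

```bash
python3 c.py
```

```text
psi -1.0153223799201454 q1,q6 -0.52223855682846 0.4931055570650927 pos [ 0.44143163 -0.1950304   0.16139936] rel r,ang 0.043484769615772544 -2.5698265468916737 centre in tool cm [ 4.35 -0.07  0.  ] F tool [ 0.9 -1.2 -5. ] Mz [0.07945273 0.16542736 0.12615724] op 0.01488523227878031
```

Request:
apply_moves --pt "0 0 0" --pt "0 0 0" --pt "0 0 -2" --pt "0 0 -4" --pt "0 0 -5" --pt "0 0 -5" --pt "0 0 -5" --pt "0 0 -3" --twist '[0,0,0,0,0,0,0,0]' --gripper 4.0

```text
t: 38.3
tool_pos: [0.4418, -0.1953, 0.4035]
orientation: [3.016, 0.873, 0.003]
force: [0.6, -0.5, -1.2]
opening: 0.0403
gripper_force: 0.0
```

```bash
python3 - <<'E'
from p import *
S=Cam("side"); cv2.imwrite("pics/end.png",S.im)
a=-2.447; c=np.array([.4796,-.1717]); G=c+.045*np.array([np.cos(-2.57),np.sin(-2.57)])
for z in(.150,.155,.16,.165,.17): print(z,"griptop",S.px([*G,z]).round(1),"hubtop",S.px([*c,z-.04]).round(1))
old=cv2.imread("pics/side0.png")
hsv=cv2.cvtColor(S.im,cv2.COLOR_BGR2HSV)
u,v=S.px([*G,.16]).astype(int)
for r in range(v-14,v+16,2): print(r,' '.join(f"{h}/{s_}/{b}" for h,s_,b in hsv[r,u-10:u+11:4]))
print("turnip/onion/beet/shaker px change:")
for n,b in(("stand",(218,262,310,330)),("spoon",(318,295,345,365)),("jar",(340,205,385,295))):
    x0,y0,x1,y1=b; print(n,np.abs(S.im[y0:y1,x0:x1].astype(int)-old[y0:y1,x0:x1]).mean().round(2))
E
```

```text
0.15 griptop [460.5 280.5] hubtop [441.5 278.9]
0.155 griptop [461.  278.3] hubtop [441.9 276.8]
0.16 griptop [461.5 276.1] hubtop [442.3 274.8]
0.165 griptop [461.9 273.9] hubtop [442.6 272.7]
0.17 griptop [462.4 271.7] hubtop [443.  270.5]
262 60/38/203 59/37/201 60/38/202 57/34/204 61/39/190 61/38/202
264 62/36/189 62/38/203 60/38/200 62/35/199 61/36/200 63/38/199
266 60/38/202 63/40/204 63/39/209 60/37/191 60/36/201 61/38/203
268 61/38/199 61/40/203 60/38/204 62/43/204 60/39/203 59/38/203
270 60/37/206 59/39/203 60/40/206 60/37/205 59/38/204 61/37/201
272 59/37/202 63/39/203 61/38/204 61/36/203 61/38/204 59/37/205
274 59/37/201 56/22/171 174/7/177 60/36/204 59/39/201 61/38/204
276 59/37/166 0/7/137 12/7/182 60/30/190 60/36/203 59/39/205
278 61/38/179 170/8/94 0/6/181 170/5/168 62/38/207 60/36/204
280 60/37/201 0/3/77 8/6/166 0/7/176 60/37/206 62/37/206
282 61/37/174 0/4/68 158/7/137 6/8/151 61/37/205 60/36/204
284 64/35/160 67/27/86 12/16/82 15/5/97 59/38/204 60/36/205
286 56/18/98 20/10/73 150/11/69 0/0/72 61/36/203 61/38/207
288 60/5/52 60/14/75 0/4/66 0/0/70 61/36/203 61/37/202
290 150/8/63 15/7/69 120/7/69 170/11/69 61/39/204 61/40/206
turnip/onion/beet/shaker px change:
stand 20.56
spoon 23.19
jar 20.29
```

```bash
python3 - <<'E'
from p import *
S=Cam("side"); old=cv2.imread("pics/side0.png"); sh=cv2.resize(cv2.imread("pics/shut.png")[:,:400],(160,200),interpolation=cv2.INTER_AREA)
def match(a,im,b,off=(0,0),m=6):
    x0,y0,x1,y1=b; t=a[y0-off[1]:y1-off[1],x0-off[0]:x1-off[0]]; r=cv2.matchTemplate(im[y0-m:y1+m,x0-m:x1+m],t,cv2.TM_CCOEFF_NORMED); _,v,_,p=cv2.minMaxLoc(r); return (p[0]-m,p[1]-m,round(v,3))
print("tab",match(sh,S.im,(412,318,452,338),(360,170)),"lid right corner",match(sh,S.im,(468,300,492,340),(360,170)))
for n,b in(("onion",(222,270,250,300)),("beet",(270,270,302,302)),("spoon",(318,298,345,365)),("shaker",(358,248,388,296)),("spice",(342,208,372,264)),("tin",(345,150,385,210))): print(n,match(old,S.im,b))
E
```

```text
tab (0, 0, 0.959) lid right corner (0, 0, 0.995)
onion (0, 0, 0.795)
beet (0, 0, 0.996)
spoon (0, 0, 0.977)
shaker (0, 0, 0.991)
spice (0, 0, 0.997)
tin (0, 0, 0.996)
```

```bash
python3 -c "
from plant import robot
print(robot.close_job())"
```

```text
the job is handed in; nothing more can be done
None
```

The job is handed in: the turnip stands flat in the press beside the other, the lid is shut, and the crank is wound about 9.5 rad clockwise, to an estimated half squeeze of the spring (read from crank angle and screw height, not measured); the onion, beetroot, spoon, shaker and spice jar show no shift in the side view (onion match weaker), while the tea jar and tumbler were not checked.

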